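# Index the filter carriage opposite the gold mirror

## Robot

A 6-joint arm with a two-finger parallel gripper is mounted at the origin on the work surface. World frame = base frame: x ahead of the robot, y to its left, z up, the work surface at z = 0. Lengths are in m, angles in degrees, forces in N, time in s.
With the tool pointing down it reaches from about 0.4 to 0.825 m from the base axis. Payload 7 kg.
Tool frame: the origin (TCP) lies midway between the tips of the shut fingers; the grasp point (between the pads) lies 19 mm behind it (r.grip_depth is the distance from the TCP to the grasp point, in m); z points along the fingers, y is the line along which they close (so a half turn about z gives the same grasp; the last joint's range is limited). The gripper opens to 88 mm and grips with 3 to 60 N. Pads are 19 mm wide; open, the fingers measure 130 mm over their backs; the gripper's body (78 mm by 193 mm) begins 47 mm behind the grasp point.
Start: joints at [-57.92, 20.546, 0.682, 0, -70.136, -16.507], TCP at [0.181, -0.65, 0.227] pointing down, gripper open.
Joint ranges: [-176.03, 176.03], [-82.01, 121.73], [-58.28, 71.71], [-173.87, 95.51], [-174.79, -0.11], [-173.66, 173.66]. Speed limits (degrees/s): [136.94, 136.94, 172.46, 180, 180, 180].

## Interface

Orientations are given as [roll, pitch, yaw] about the fixed x, y, z axes, in that order (R = Rz(yaw) Ry(pitch) Rx(roll)).
In Python, from plant import r, capture, close_job, search_frame, outline_of gives the robot as it stands.
- The arm moves only by the shell command python3 -m creep 'ROWS' [FORCE]. ROWS is JSON, a list of rows, each a list of 7 numbers: the finger opening in mm, from 0 to 87.6, then the shift along the world's x, y, z in units of 25 mm (1.0 is 25 mm), then the turn, a rotation vector about the world's x, y, z in degrees. In form: [[hand, x, y, z, ax, ay, az], ...]. A call has 1 to 8 rows; each row shifts and turns the commanded pose from where the row before left it; what a row does not reach is not made up. A row lasts 1/12 s, in which the tool goes at most 41.7 mm and 7.16 degrees, less where a joint would pass 70% of its speed; a pose out of reach is approached as far as the arm can. A call is refused whole if a number of a shift passes 1 or a number of a turn 7.16, either way. A call with a gripper value outside its range is refused whole. The fingers move at their own pace and stop on an object; FORCE is the grip in N (left out, the last holds). Time passes only in rows, so rows that do not move let the fingers close. It gives the time, the measured TCP pose, the force, the opening and the grip force at its end, in the units of the state.
- r.get_state(): the state, without advancing time (a new reading comes with each control period).
- capture(name): name is "scene" or "top" or "wrist"; returns a dict with "frame" (420x560x3 uint8, red, green, blue), "K" (3x3 intrinsics, pixels), "k1" (the pictures are not rectified: a ray, as slopes to the right and down, at radius r is drawn at 1 + k1 r^2 times it, then the intrinsics apply), "origin" and "rotation" of the camera in the world. Camera axes: x right, y down, z forward; pixel columns grow to the right and rows downward; lengths in m; the calibration is good to about 2 mm. A picture is of the moment at which its call begins. There is no depth.
- close_job(): hands the job in; it is judged then, once.
Trained networks look in a picture, given as the dict that the camera call returned (one of the last four; its "shot" number tells which), for a name from the list of things; names that differ only in an ending like _2 or _b are one class to them, and where a whole thing is asked for, a point or a joint stands for the part that bears it (a point fixed in the world has none). Each returns a list of dicts, best first, with "conf" (0 to 1); they miss things now and then, are a little off and sometimes report something else, mostly with a low value. They report only what shows in the picture. A call takes as long as a camera call. They do not tell look-alikes from the thing itself.
- search_frame(picture, target): "bbox" ([left, top, right, bottom] in pixels, round what is visible of it).
- outline_of(picture, target): "region" (420x560 bool, what is visible of it) and "bbox" ([left, top, right, bottom] in pixels, round what is visible of it).
The state is a dict: "time_s": time; "joints": joint angles; "qd": joint speeds; "joint_torque": joint torques, N m; "tcp_pos": TCP position; "eef_rot": TCP orientation; "contact_force": force on the tool from outside, world axes, zero at the start; "moment": the same for the moment, N m; "gripper_width": finger opening in m; "gripper_force": force on a finger pad.
Only numpy, scipy, OpenCV 4.12 (cv2) and the standard library are available. Lean on these libraries where they do the work, as an engineer would, in place of code of your own. Each camera call takes 0.05 s, during which the arm holds its last target. There are 200 camera calls.

## Task

On the sloping rail in the open walnut case, pull the filter carriage's sprung lock handle fully out to its stop, slide the carriage along until the amber filter stands squarely opposite the gold mirror, and let the handle spring fully home there so that the carriage is locked in that notch. Reach in beneath the lid without knocking it, and leave the lid and the three optics in their slots as they stand.

Things in the scene. Friction and masses are not known exactly. Their poses are not given: they have to be found in the camera images.
- case: Fixed walnut case, 340 mm long (its x, along the rail) by 260 mm wide (its y), walls 50 mm high and 10 mm thick, floor 12 mm thick. Origin: centre of its underside, z up. Three fitted slots stand in a row at case y = -85 mm, at case x = -35, 20 and 75 mm; the rail runs beside them, nearer the hinge (+y).
- lid: Fixed lid panel, 340 x 240 x 12 mm, hinged on the +y wall, leaning 35 degrees from vertical over the case towards -y, free edge 251 mm up. It blocks a vertical tool: reach in from the -y side, tool tilted parallel to the lid. Origin: hinge line, middle of the inner face's lower edge; z up along the panel, x along the hinge, y out of its back.
- rail: Fixed rail with a steel rack, 270 mm long along case x, face sloping 35 degrees. Origin: middle of the face, at (0, 45, 60) mm in the case frame; x along the rail, z = n, the outward normal, (0, -0.574, 0.819) in the case frame, parallel to the lid. The rack has one notch in line with each slot and a park slot at its -x end.
- handle (a point): Grip point in the lock handle, a black block 24 mm wide (along the rail, the way to pinch it) x 40 mm x 60 mm tall along n; it reaches 25 mm outwards and 35 mm inwards of this point, where 13 mm of stem part it from the carriage's top plate (70 x 72 mm). Site z = n, x along the rail. It rides on the carriage.
- lock (a joint): How far the sprung lock handle is pulled out along n (m): 0 fully home, 0.014 at its stop. The spring pulls it home with 4.5 N, 8 N at the stop. Beyond 0.0095 its plunger is clear of the rack and the carriage slides freely (2 N of friction); otherwise the notch holds it. Let go between notches, it rests on the rack at about 0.0095.
- carriage (a joint): Position of the carriage along the rail (m), growing towards case +x. The park slot spans 0 to 0.02; the notches are at 0.050, 0.105 and 0.160, in line with the slots at case x = -35, 20 and 75 mm. The plunger drops into a notch within about 4 mm either side. The rail ends at 0 and 0.168.
- filter (a point): Centre of the amber glass filter in its black ring (54 mm across, 8 mm thick, facing case y), carried by the carriage on an arm towards -y, 55 mm above the worktop. Its axes are the handle's: x along the rail.
- mirror: Gold-coated mirror mount: a round dish 52 mm across, facing the rail (+y), on a square dark foot 44 mm wide; 69 mm tall, loose, standing in one of the three slots. Origin: centre of its underside; x along the rail, z up. Its dish centre is 43 mm up.
- cage_plate: Silver cage plate: square frame 56 mm wide with a square window, on a 44 mm foot, 73 mm tall, loose, standing in another slot. Origin: centre of its underside.
- stage: Small steel translation stage: stacked blocks on a 44 mm foot with a round micrometer drum on top, 69 mm tall, loose, standing in the remaining slot. Origin: centre of its underside.
Mind the look-alikes: they are no part of the job. Leave any blue, green or turquoise look-alike of the mirror alone.

How it is judged:
By the outcome, as a careful person would: the job done as asked, in the order asked, and still so for the second after the job is handed in, with the robot touching nothing.
It also fails if it takes over 42 s, if anything falls off the work surface, if the arm or the gripper's body presses on something with over 40 N, if the wrist force passes 120 N, or if a joint passes its speed limit or range.

## Working session

There is one attempt and no reset: what is moved stays moved. The work goes in short steps, Python scripts to look and compute and a shell command to move; the robot and the scene stay as the last step left them, time stands still between calls to the robot, and variables do not carry over. Pictures are saved under pics/ and viewed, at most 10 in all, crops included, and the job is handed in when it is done.

```bash
mkdir -p pics; ls; cat > h.py <<'E'
import numpy as np, cv2
from plant import r, capture, close_job, search_frame, outline_of
def save(c,n): cv2.imwrite(f'pics/{n}.png',c['frame'][:,:,::-1])
def ray(c,uv):
    K=np.array(c['K']);x=np.array([(uv[0]-K[0,2])/K[0,0],(uv[1]-K[1,2])/K[1,1]]);s=x.copy()
    for _ in range(20): s=x/(1+c['k1']*(s@s))
    d=np.array(c['rotation'])@np.r_[s,1]; return np.array(c['origin']),d/np.linalg.norm(d)
def proj(c,p):
    K=np.array(c['K']);q=np.array(c['rotation']).T@(np.array(p)-np.array(c['origin']));s=q[:2]/q[2]
    s=s*(1+c['k1']*(s@s)); return np.array([K[0,0]*s[0]+K[0,2],K[1,1]*s[1]+K[1,2]])
def atz(c,uv,z):
    o,d=ray(c,uv);return o+d*(z-o[2])/d[2]
def tri(a):
    A=0;b=0
    for o,d in a:
        P=np.eye(3)-np.outer(d,d);A=A+P;b=b+P@o
    p=np.linalg.solve(A,b);return p,[np.linalg.norm((np.eye(3)-np.outer(d,d))@(p-o)) for o,d in a]
E
python3 - <<'E'
from h import *
for n in ['scene','top']:
    c=capture(n);save(c,n+'0');print(n,c['origin'],np.array(c['rotation'])[:,2],c['k1'])
    for t in ['case','lid','rail','handle','filter','mirror','cage_plate','stage']:
        print(t,[(np.round(q['bbox']).tolist(),round(q['conf'],2)) for q in search_frame(c,t)][:3])
s=r.get_state();print(s['tcp_pos'],s['eef_rot'])
E
```

```text
picsTraceback (most recent call last):
  File "<stdin>", line 3, in <module>
IndexError: too many indices for array: array is 1-dimensional, but 2 were indexed
```

View pics/scene0.png

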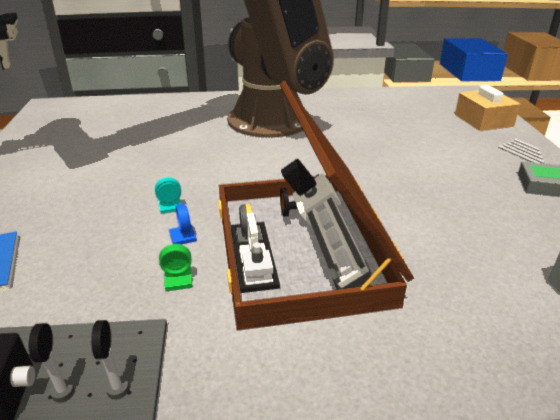

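The scene shows the case with the lid on the right. The carriage, with its black handle at about (297,177), is at the end nearest the robot, and the optics are at (255,240). The blue and green look-alikes are outside the case. The rotation comes in another format, so I'll check that.

```bash
python3 - <<'E'
from h import *
for n in ['scene','top']:
    c=capture(n);save(c,n+'1');print(n,c['origin'],c['rotation'],c['k1'],c['K'])
    for t in ['case','lid','rail','handle','filter','mirror','cage_plate','stage']:
        print(t,[(np.round(q['bbox']).tolist(),round(q['conf'],2)) for q in search_frame(c,t)][:4])
s=r.get_state();print(s['tcp_pos'],s['eef_rot'])
E
```

```text
scene [ 1.24000616 -0.09092155  0.54003241] [-123.53234725   -0.23236264   84.48468353] -0.06959591324407638 [[471.02484339   0.         279.48448623]
 [  0.         471.02484339 201.99774405]
 [  0.           0.           1.        ]]
case [([220.0, 76.0, 415.0, 332.0], 0.76)]
lid [([280.0, 78.0, 414.0, 281.0], 0.75)]
rail [([276.0, 159.0, 371.0, 286.0], 0.74)]
handle [([281.0, 158.0, 314.0, 197.0], 0.72)]
filter [([279.0, 161.0, 340.0, 223.0], 0.68), ([283.0, 80.0, 416.0, 280.0], 0.26)]
mirror [([158.0, 242.0, 195.0, 290.0], 0.95), ([236.0, 201.0, 263.0, 239.0], 0.92), ([155.0, 177.0, 183.0, 211.0], 0.89), ([168.0, 204.0, 198.0, 248.0], 0.72)]
cage_plate [([245.0, 214.0, 262.0, 255.0], 0.59)]
stage [([242.0, 244.0, 275.0, 282.0], 0.55)]
top [0.4294021  0.00942842 0.86867584] [-1.70064132e+02  7.70248994e-02 -9.03294681e+01] -0.12034509739393708 [[469.65780801   0.         280.84637239]
 [  0.         469.65780801 202.17752963]
 [  0.           0.           1.        ]]
case [([194.0, 54.0, 363.0, 303.0], 0.8)]
lid [([195.0, 56.0, 298.0, 303.0], 0.82)]
rail [([288.0, 225.0, 298.0, 251.0], 0.53)]
handle [([293.0, 228.0, 294.0, 242.0], 0.49)]
filter [([194.0, 56.0, 298.0, 303.0], 0.48), ([313.0, 197.0, 340.0, 229.0], 0.3)]
mirror [([312.0, 199.0, 342.0, 230.0], 0.9), ([379.0, 155.0, 411.0, 182.0], 0.89), ([399.0, 275.0, 438.0, 303.0], 0.67), ([380.0, 215.0, 408.0, 244.0], 0.58)]
cage_plate [([314.0, 162.0, 340.0, 198.0], 0.67)]
stage []
[ 0.18119646 -0.65021616  0.22656285] [-1.79998982e+02  3.49218849e-04 -1.64427434e+02]
```

View pics/top1.png

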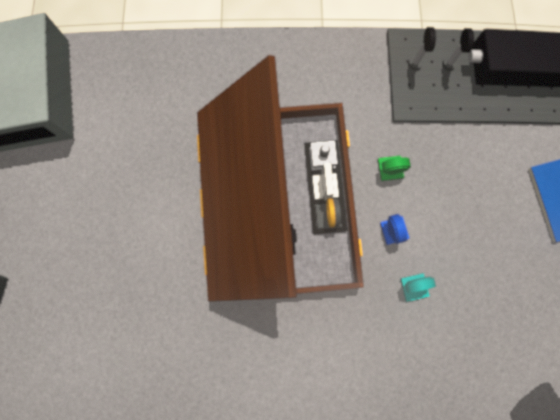

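```bash
sed -i "s/^import numpy as np, cv2/import numpy as np, cv2\nfrom scipy.spatial.transform import Rotation as Ro\nfrom scipy.optimize import least_squares/; s/np.array(c\['rotation'\])/Ro.from_euler('xyz',c['rotation'],degrees=True).as_matrix()/" h.py
cat >> h.py <<'E'
def cw(P,p): 
    return np.r_[Ro.from_euler('z',P[2]).as_matrix()@np.array(p)+np.r_[P[:2],0]]
E
python3 - <<'E'
from h import *
t=cv2.imread('pics/top1.png')[50:310,190:370]; s=cv2.imread('pics/scene1.png')[70:335,210:420]
a=cv2.resize(t,None,fx=2.1,fy=2.1,interpolation=cv2.INTER_CUBIC);b=cv2.resize(s,None,fx=2,fy=2,interpolation=cv2.INTER_CUBIC)
im=np.zeros((max(a.shape[0],b.shape[0]),800,3),np.uint8);im[:a.shape[0],:a.shape[1]]=a;im[:b.shape[0],380:380+b.shape[1]]=b
cv2.imwrite('pics/comb.png',im)
T=capture('top');S=capture('scene')
L=[(T,(343,104),(.17,-.13,.05)),(T,(361,288),(-.17,-.13,.05)),(S,(220,185),(-.17,-.13,.05)),(S,(237,306),(.17,-.13,.05)),(S,(403,287),(.17,.13,.05))]
f=lambda P:np.concatenate([proj(c,cw(P,p))-u for c,u,p in L])
R=least_squares(f,[.5,0,0]);print(R.x[:2],np.degrees(R.x[2]),R.fun.round(1))
P=R.x
for n,p in dict(m1=(-.035,-.085,.06),m2=(.02,-.085,.06),m3=(.075,-.085,.06),lidn=(-.17,-.008,.247),lidf=(.17,-.008,.247),rail0=(0,.045,.06)).items(): print(n,proj(T,cw(P,p)).round(),proj(S,cw(P,p)).round(),cw(P,p).round(3))
E
```

```text
[0.58371341 0.0111202 ] 3.5462588683390317 [ 0.8 -2.4  0.7 -0.3  0.5 -2.7 -3.4 -1.2  4.3 -2.1]
m1 [330. 212.] [250. 214.] [ 0.554 -0.076  0.06 ]
m2 [327. 181.] [253. 233.] [ 0.609 -0.072  0.06 ]
m3 [325. 151.] [257. 254.] [ 0.664 -0.069  0.06 ]
lidn [294. 296.] [281.  84.] [ 0.415 -0.007  0.247]
lidf [277.  55.] [326. 179.] [0.754 0.014 0.247]
rail0 [254. 197.] [326. 219.] [0.581 0.056 0.06 ]
```

View pics/comb.png

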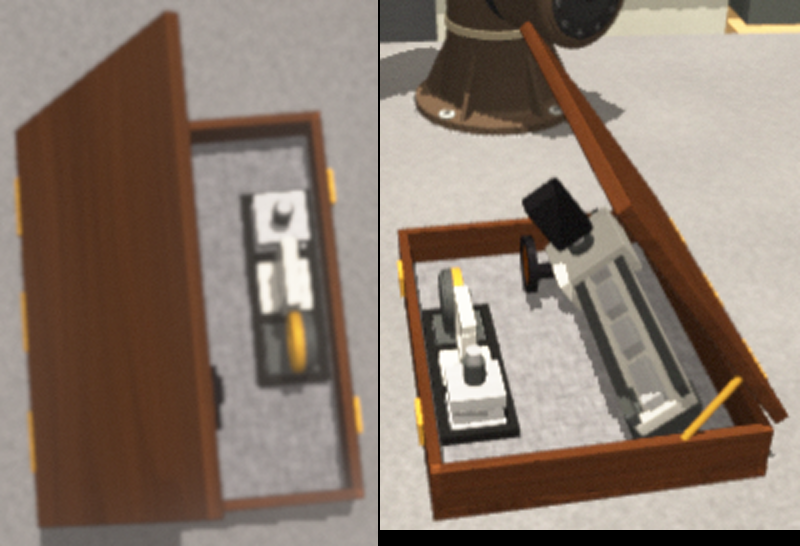

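Reading the crop, the gold mirror stands in the slot nearest the robot (case x = -35), so the target is 0.050. The carriage is parked at the robot end, and its handle centre is around scene pixel (297,177).

```bash
python3 - <<'E'
from h import *
T=capture('top');S=capture('scene')
a=np.radians(35);n=np.array([0,-np.sin(a),np.cos(a)]);m=np.array([0,np.cos(a),np.sin(a)])
fe=(np.array([0,.13,.05])+.24*n)
L=[(T,(341.4,103.8),(.17,-.13,.05)),(T,(362.4,286.5),(-.17,-.13,.05)),(S,(219,185.5),(-.17,-.13,.05)),(S,(236.5,305),(.17,-.13,.05)),(S,(405,286),(.17,.13,.05)),(T,(275.5,56),fe+[.17,0,0]),(T,(295.5,298),fe-[.17,0,0])]
f=lambda P:np.concatenate([proj(c,cw(P,p))-u for c,u,p in L])
R=least_squares(f,[.5,0,0],loss='soft_l1');P=R.x;print(P[:2],np.degrees(P[2]),f(P).round(1));np.save('P.npy',P)
o=outline_of(S,'handle')[0];ys,xs=np.nonzero(o['region']);print('handle',xs.mean(),ys.mean(),o['bbox'])
H=lambda q,h,v=0:cw(P,np.array([q-.085,.045,.06])+h*n+v*m)
# box silhouette bbox fit
def bb(q,h,v=0):
    p=np.array([proj(S,H(q,h+dh,v+dv)+cw(P,[dx,0,0])-cw(P,[0,0,0])) for dx in(-.012,.012) for dv in(-.02,.02) for dh in(-.035,.025)])
    return np.r_[p.min(0),p.max(0)]
for fr in (0,1):
  g=least_squares(lambda x:bb(x[0],x[1],x[2] if fr else 0)-o['bbox'],[.01,.08,0]);print(g.x,g.fun.round(1),H(g.x[0],g.x[1],g.x[2] if fr else 0))
ff=least_squares(lambda x:proj(S,cw(P,[x[0]-.085,x[1],.055]))-(283,202),[.01,0]);print('filter q,y',ff.x)
h=g.x
Rw=Ro.from_euler('z',P[2]).as_matrix();print('n',Rw@n,'stage TCP',H(h[0],h[1])+ (Rw@n)*(.15-.019))
s=r.get_state();Rt=np.c_[Rw@m,Rw@[1,0,0],-Rw@n];print(np.linalg.det(Rt))
for k in(1,-1):
  R2=Rt*np.array([k,k,1]);print(k,R2[:,1],'rpy',Ro.from_matrix(R2).as_euler('xyz',degrees=True),'yaw part first then tilt')
E
```

```text
[0.58205995 0.01146331] 4.3318117111871794 [ 0.9 -2.2  0.4  1.   0.6 -3.1 -0.9 -0.3  3.2 -2.9 -0.4  0.   0.2 -1.4]
handle 298.2452316076294 176.7207084468665 [281.6, 156.5, 315.5, 194.8]
[0.0064353  0.06039608 0.        ] [-1.3 -1.7  3.   0.6] [0.5029373  0.01585777 0.10947357]
[-0.05940072  0.01970999 -0.01234289] [-0.6  0.6  0.6 -0.6] [0.43629037 0.02407311 0.06906589]
filter q,y [ 0.01362943 -0.01821629]
n [ 0.04332359 -0.57193793  0.81915204] stage TCP [ 0.44120208 -0.04076893  0.1834544 ]
1.0
1 [0.99714335 0.07553237 0.        ] rpy [180.         -35.          94.33181171] yaw part first then tilt
-1 [-0.99714335 -0.07553237 -0.        ] rpy [180.          35.         -85.66818829] yaw part first then tilt
```

```bash
python3 -m creep '[[86,0.55,0.9,0.1,0,0,5.25],[86,0.55,0.9,0.1,0,0,5.25],[86,0.55,0.9,0.1,0,0,5.25],[86,0.55,0.9,0.1,0,0,5.25],[86,0.55,0.9,0.1,0,0,5.25],[86,0.55,0.9,0.1,0,0,5.25],[86,0.55,0.9,0.1,0,0,5.25],[86,0.55,0.9,0.1,0,0,5.25]]' 30
python3 -m creep '[[86,0.55,0.9,0.1,0,0,5.25],[86,0.55,0.9,0.1,0,0,5.25],[86,0.55,0.9,0.1,0,0,5.25],[86,0.55,0.9,0.1,0,0,5.25],[86,0.55,0.9,0.1,0,0,5.25],[86,0.55,0.9,0.1,0,0,5.25],[86,0.55,0.9,0.1,0,0,5.25],[86,0,0,0,0,0,0]]'
```

```text
time_s: 1.87
tcp_pos: [0.2917, -0.4691, 0.2468]
eef_rot: [-180.0, -0.0, -122.2]
contact_force: [1.4, -0.7, -0.5]
gripper_width: 0.0861
gripper_force: 0.0
time_s: 2.53
tcp_pos: [0.3894, -0.3103, 0.265]
eef_rot: [-179.9, -0.0, -85.2]
contact_force: [-0.3, -0.3, -0.1]
gripper_width: 0.0862
gripper_force: 0.0
```

```bash
python3 -m creep '[[86,0.5,0.8,0.05,3.5,0.26,-0.05],[86,0.5,0.8,0.05,3.5,0.26,-0.05],[86,0.5,0.8,0.05,3.5,0.26,-0.05],[86,0.5,0.8,0.05,3.5,0.26,-0.05],[86,0.5,0.8,0.05,3.5,0.26,-0.05],[86,0.5,0.8,0.05,3.5,0.26,-0.05],[86,0.5,0.8,0.05,3.5,0.26,-0.05],[86,0.5,0.8,0,3.5,0.26,-0.05]]'
python3 -m creep '[[86,0.5,0.8,0,3.5,0.26,-0.05],[86,0.5,0.8,0,3.5,0.26,-0.05],[86,0,0,0,0,0,0],[86,0,0,0,0,0,0]]'
python3 - <<'E'
from h import *
P=np.load('P.npy');W=capture('wrist');save(W,'w1');S=capture('scene')
print(r.get_state()['tcp_pos'],r.get_state()['eef_rot'],W['origin'])
a=np.radians(35);n=np.array([0,-np.sin(a),np.cos(a)]);m=np.array([0,np.cos(a),np.sin(a)])
D=[]
for c in (W,S):
    for t in('handle','filter'):
        o=outline_of(c,t)
        if o:
            ys,xs=np.nonzero(o[0]['region']);print(t,xs.mean(),ys.mean(),o[0]['bbox'],o[0]['conf'])
for q in(.005,.01,.015):print(q,[proj(W,cw(P,np.array([q-.085,.045,.06])+h*n)).round(1).tolist() for h in(.025,.06,.085)])
E
```

```text
time_s: 3.2
tcp_pos: [0.4883, -0.1522, 0.2734]
eef_rot: [180.0, 28.2, -86.1]
contact_force: [0.2, -0.4, 0.0]
gripper_width: 0.0858
gripper_force: 0.0
time_s: 3.53
tcp_pos: [0.5126, -0.1132, 0.2718]
eef_rot: [179.7, 35.1, -86.3]
contact_force: [-0.3, -0.0, -0.1]
gripper_width: 0.0862
gripper_force: 0.0
[ 0.51215468 -0.11347045  0.27283279] [179.86104687  35.00664233 -86.2573164 ] [ 0.52306934 -0.26304893  0.36115217]
handle 277.34582829504234 194.8174123337364 [267.3, 174.3, 287.7, 212.0] 0.72
filter 277.71554332874825 176.5595598349381 [254.6, 133.2, 303.9, 214.8] 0.79
handle 298.2872777017784 177.2530779753762 [282.6, 157.2, 316.6, 192.9] 0.75
filter 304.5742734122713 189.6280947255113 [279.7, 163.0, 337.9, 221.4] 0.74
0.005 [[281.0, 189.2], [281.1, 195.1], [281.2, 200.0]]
0.01 [[277.3, 189.3], [277.1, 195.1], [276.8, 200.0]]
0.015 [[273.6, 189.3], [273.0, 195.2], [272.5, 200.0]]
```

View pics/w1.png

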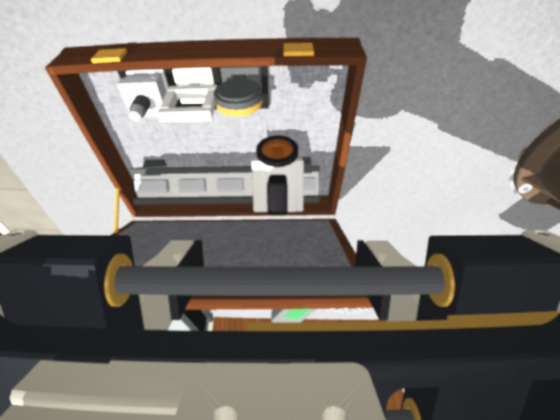

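The wrist view puts the handle at (277,195), which matches the prediction for q ≈ 0.010. The filter is at (277,150) and the gold mirror at (240,95), one slot along. I'll go in along −n.

```bash
python3 -m creep '[[86,0.13,0.42,0.3,0,0,0.5],[86,-0.04,0.52,-0.74,0,0,0],[86,-0.04,0.52,-0.74,0,0,0],[86,-0.04,0.52,-0.74,0,0,0],[86,-0.04,0.52,-0.74,0,0,0],[86,-0.04,0.52,-0.74,0,0,0],[86,0,0,0,0,0,0],[86,0,0,0,0,0,0]]'
python3 - <<'E'
from h import *
P=np.load('P.npy');W=capture('wrist');save(W,'w2');S=capture('scene')
st=r.get_state();p=np.array(st['tcp_pos'])
a=np.radians(35);n=np.array([0,-np.sin(a),np.cos(a)]);m=np.array([0,np.cos(a),np.sin(a)])
rr=[]
for c in (W,S):
    o=outline_of(c,'handle')
    if o: ys,xs=np.nonzero(o[0]['region']);print(xs.mean(),ys.mean(),o[0]['bbox'],o[0]['conf'])
    print([proj(c,cw(P,np.array([.0098-.085,.045,.06])+h*n)).round(1).tolist() for h in(.025,.062,.085)])
H=cw(P,np.array([.0098-.085,.045,.06])+.062*n);Rw=Ro.from_euler('z',P[2]).as_matrix()
d=H-.019*(Rw@n)-p;print(p,st['eef_rot'],'to go',d,'rail/m/n',Rw[:,0]@d,(Rw@m)@d,(Rw@n)@d)
E
```

```text
time_s: 4.5
tcp_pos: [0.5103, -0.0366, 0.1879]
eef_rot: [179.8, 35.1, -85.7]
contact_force: [0.0, 0.2, 0.9]
gripper_width: 0.0863
gripper_force: 0.0
279.90535211267604 208.41971830985915 [263.4, 181.9, 293.4, 237.7] 0.9
[[279.2, 198.5], [279.3, 208.6], [279.4, 216.4]]
298.21338912133893 176.9163179916318 [281.0, 159.6, 316.0, 194.1] 0.77
[[308.7, 187.0], [297.9, 173.8], [290.9, 165.3]]
[ 0.51135132 -0.03761946  0.18905647] [179.99039914  35.03388036 -85.63197785] to go [-0.0058126   0.06368086 -0.09383293] rail/m/n -0.0009860263108109899 -0.00144542862134691 -0.11353675650145581
```

View pics/w2.png

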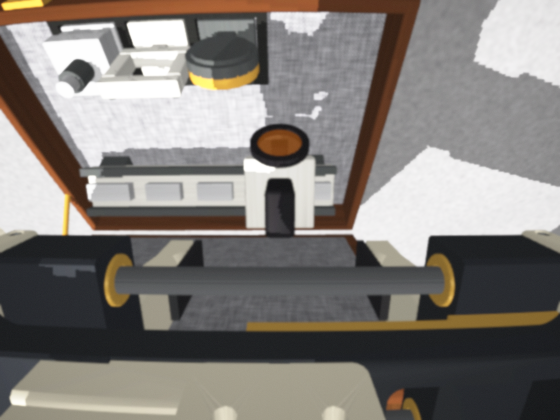

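The handle is at (280,208) against a predicted 279.3, so it sits centred between the fingers. I'll finish the approach and close.

```bash
python3 -m creep '[[86,-0.05,0.51,-0.75,0,0,0],[86,-0.05,0.51,-0.75,0,0,0],[86,-0.05,0.51,-0.75,0,0,0],[86,-0.04,0.51,-0.75,0,0,0],[86,-0.04,0.51,-0.75,0,0,0],[86,0,0,0,0,0,0],[86,0,0,0,0,0,0]]'
python3 -m creep '[[20,0,0,0,0,0,0],[20,0,0,0,0,0,0],[20,0,0,0,0,0,0],[20,0,0,0,0,0,0],[20,0,0,0,0,0,0],[20,0,0,0,0,0,0],[20,0,0,0,0,0,0],[20,0,0,0,0,0,0]]' 40
```

```text
time_s: 5.28
tcp_pos: [0.5049, 0.0264, 0.0941]
eef_rot: [179.8, 35.1, -85.7]
contact_force: [0.6, 0.1, 0.7]
gripper_width: 0.0861
gripper_force: 0.0
time_s: 5.95
tcp_pos: [0.5049, 0.0265, 0.0941]
eef_rot: [179.9, 35.1, -85.7]
contact_force: [-0.3, 0.0, 0.9]
gripper_width: 0.0382
gripper_force: 0.0
```

```bash
python3 -m creep '[[20,0,0,0,0,0,0],[20,0,0,0,0,0,0],[20,0,0,0,0,0,0],[20,0,0,0,0,0,0],[20,0,0,0,0,0,0],[20,0,0,0,0,0,0]]' 40
```

```text
time_s: 6.45
tcp_pos: [0.5049, 0.0266, 0.094]
eef_rot: [179.9, 35.1, -85.7]
contact_force: [-0.7, -0.2, -0.5]
gripper_width: 0.0238
gripper_force: 40.0
```

```bash
python3 -m creep '[[20,0.006,-0.08,0.115,0,0,0],[20,0.006,-0.08,0.115,0,0,0],[20,0.006,-0.08,0.115,0,0,0],[20,0,0,0,0,0,0],[20,0,0,0,0,0,0]]'
python3 -m creep '[[20,0.006,-0.08,0.115,0,0,0],[20,0,0,0,0,0,0],[20,0,0,0,0,0,0]]'
```

```text
time_s: 6.87
tcp_pos: [0.5053, 0.0206, 0.1026]
eef_rot: [179.9, 35.1, -85.8]
contact_force: [0.6, 3.2, -6.8]
gripper_width: 0.0235
gripper_force: 40.0
time_s: 7.12
tcp_pos: [0.5053, 0.0186, 0.1055]
eef_rot: [179.8, 35.1, -85.8]
contact_force: [0.2, 2.8, -7.9]
gripper_width: 0.0237
gripper_force: 40.0
```

```bash
python3 -m creep '[[20,0.002,-0.023,0.033,0,0,0],[20,0,0,0,0,0,0],[20,0,0,0,0,0,0]]'
```

```text
time_s: 7.37
tcp_pos: [0.505, 0.0185, 0.1056]
eef_rot: [179.8, 35.1, -85.8]
contact_force: [0.7, 6.2, -13.4]
gripper_width: 0.0236
gripper_force: 40.0
```

At the stop: 14 mm of travel and the force has jumped. Next I'll slide about 41 mm along the rail.

```bash
python3 -m creep '[[20,0.2,0.015,0,0,0,0],[20,0.25,0.019,0,0,0,0],[20,0.25,0.019,0,0,0,0],[20,0.25,0.019,0,0,0,0],[20,0.25,0.019,0,0,0,0],[20,0.25,0.019,0,0,0,0],[20,0.2,0.015,0,0,0,0],[20,0,0,0,0,0,0]]'
python3 - <<'E'
from h import *
P=np.load('P.npy');p=np.array(r.get_state()['tcp_pos']);print(p,Ro.from_euler('z',P[2]).as_matrix()[:,0]@(p-np.r_[P[:2],0])+.085)
W=capture('wrist');save(W,'w3');S=capture('scene')
for c in(W,S):
    for t in('filter','handle','mirror'):
        print(t,[(np.round(q['bbox'],1).tolist(),round(q['conf'],2)) for q in search_frame(c,t)][:4])
    for q in(.045,.05,.055):print(q,proj(c,cw(P,[q-.085,-.018,.055])).round(1),proj(c,cw(P,[q-.085,-.085,.055])).round(1))
E
```

```text
time_s: 8.03
tcp_pos: [0.5464, 0.0217, 0.1056]
eef_rot: [179.7, 35.2, -85.8]
contact_force: [0.4, 6.0, -9.9]
gripper_width: 0.0238
gripper_force: 40.0
[0.54638968 0.02173861 0.10557116] 0.0502077441522106
filter [([229.7, 126.8, 329.6, 322.3], 0.57)]
handle [([251.9, 215.5, 304.5, 322.5], 0.86)]
mirror [([209.1, 1.2, 345.0, 67.0], 0.76)]
0.045 [288.2 154.5] [291.6  36.1]
0.05 [279.8 154.5] [280.   36.1]
0.055 [271.4 154.5] [268.5  36.1]
filter [([283.5, 184.1, 346.1, 235.7], 0.89)]
handle [([305.2, 176.8, 317.2, 203.4], 0.76)]
mirror [([239.3, 204.0, 262.4, 240.7], 0.91), ([157.3, 242.5, 195.7, 288.5], 0.85), ([152.6, 178.8, 179.4, 208.6], 0.8), ([166.0, 202.9, 197.0, 249.1], 0.63)]
0.045 [286.2 211.4] [249.4 215. ]
0.05 [286.7 213. ] [249.7 216.5]
0.055 [287.2 214.6] [250.  218.2]
```

View pics/w3.png

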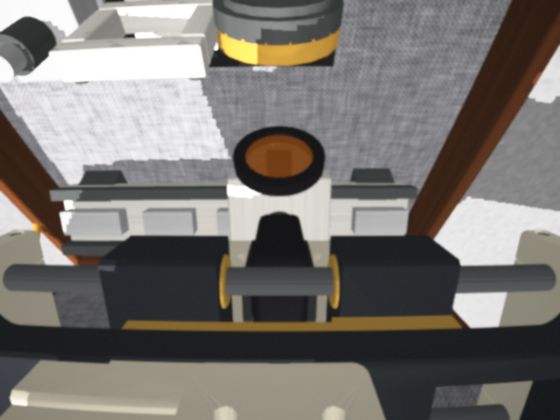

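The wrist view shows the filter centred at (279,158) and the mirror at (278,35), so they are opposite each other. I'll guide the handle in, then release it.

```bash
python3 -m creep '[[20,-0.006,0.08,-0.115,0,0,0],[20,-0.006,0.08,-0.115,0,0,0],[20,-0.006,0.08,-0.115,0,0,0],[20,-0.004,0.06,-0.085,0,0,0],[20,0,0,0,0,0,0],[20,0,0,0,0,0,0]]'
```

```text
time_s: 8.93
tcp_pos: [0.5459, 0.0287, 0.0956]
eef_rot: [179.8, 35.1, -85.7]
contact_force: [-2.6, 3.3, -4.6]
gripper_width: 0.0236
gripper_force: 40.0
```

```bash
python3 -m creep '[[20,-0.013,0.04,-0.06,0,0,0],[20,0,0,0,0,0,0],[20,0,0,0,0,0,0]]'
python3 -m creep '[[86,0,0,0,0,0,0],[86,0,0,0,0,0,0],[86,0,0,0,0,0,0],[86,0,0,0,0,0,0],[86,0,0,0,0,0,0],[86,0,0,0,0,0,0],[86,0,0,0,0,0,0],[86,0,0,0,0,0,0]]'
python3 -m creep '[[86,0,0,0,0,0,0],[86,0,0,0,0,0,0],[86,0,0,0,0,0,0],[86,0,0,0,0,0,0],[86,0,0,0,0,0,0],[86,0,0,0,0,0,0]]'
```

```text
time_s: 9.18
tcp_pos: [0.5459, 0.0297, 0.0943]
eef_rot: [179.9, 35.1, -85.7]
contact_force: [-2.3, 2.8, -3.5]
gripper_width: 0.0237
gripper_force: 40.0
time_s: 9.85
tcp_pos: [0.546, 0.0295, 0.0942]
eef_rot: [179.9, 35.1, -85.7]
contact_force: [0.4, 0.4, -0.2]
gripper_width: 0.0715
gripper_force: 0.0
time_s: 10.35
tcp_pos: [0.546, 0.0296, 0.0941]
eef_rot: [179.9, 35.1, -85.7]
contact_force: [-0.5, -0.5, -0.0]
gripper_width: 0.086
gripper_force: 0.0
```

```bash
python3 -m creep '[[86,0.04,-0.5,0.72,0,0,0],[86,0.04,-0.52,0.74,0,0,0],[86,0.04,-0.52,0.74,0,0,0],[86,0.04,-0.52,0.74,0,0,0],[86,0.04,-0.52,0.74,0,0,0],[86,0.04,-0.52,0.74,0,0,0],[86,0.04,-0.52,0.74,0,0,0],[86,0.04,-0.52,0.74,0,0,0]]'
python3 -m creep '[[86,0.04,-0.52,0.74,0,0,0],[86,0.04,-0.52,0.74,0,0,0],[86,0,0,0,0,0,0],[86,0,0,0,0,0,0],[86,0,0,0,0,0,0]]'
python3 - <<'E'
from h import *
P=np.load('P.npy');W=capture('wrist');S=capture('scene')
a=np.radians(35);n=np.array([0,-np.sin(a),np.cos(a)])
for c in(W,S):
    for t in('filter','handle','mirror','cage_plate','stage'):
        print(t,[(np.round(q['bbox'],1).tolist(),round(q['conf'],2)) for q in search_frame(c,t)][:2])
    print([proj(c,cw(P,np.array([.05-.085,.045,.06])+h*n)).round(1).tolist() for h in(.025,.062,.085)])
b=np.vstack([cv2.resize(W['frame'][:230],None,fx=1.2,fy=1.2),cv2.resize(S['frame'][150:330,150:430],(672,320))]);cv2.imwrite('pics/end.png',b[:,:,::-1])
E
```

```text
time_s: 11.02
tcp_pos: [0.5538, -0.0745, 0.2427]
eef_rot: [179.9, 35.1, -85.7]
contact_force: [0.9, -0.7, -0.4]
gripper_width: 0.0862
gripper_force: 0.0
time_s: 11.43
tcp_pos: [0.5557, -0.0995, 0.2781]
eef_rot: [179.8, 35.1, -85.8]
contact_force: [0.7, -0.7, -0.5]
gripper_width: 0.0858
gripper_force: 0.0
filter [([254.3, 125.5, 305.7, 206.5], 0.92)]
handle [([265.4, 165.4, 289.7, 203.7], 0.95)]
mirror [([253.4, 52.8, 300.5, 101.8], 0.88)]
cage_plate [([197.1, 56.2, 258.3, 108.2], 0.85), ([126.2, 213.0, 388.7, 299.5], 0.63)]
stage [([153.5, 54.2, 205.2, 110.3], 0.86), ([254.1, 126.7, 303.1, 205.6], 0.47)]
[[279.5, 180.4], [279.5, 185.8], [279.6, 189.8]]
filter [([284.6, 174.2, 346.5, 236.5], 0.92)]
handle [([285.3, 169.3, 321.7, 207.7], 0.64)]
mirror [([237.5, 203.7, 264.6, 239.1], 0.93), ([166.3, 200.7, 197.3, 249.1], 0.8)]
cage_plate [([242.3, 212.7, 262.4, 251.7], 0.78)]
stage [([241.7, 241.9, 272.0, 280.8], 0.62)]
[[313.6, 198.7], [302.6, 185.3], [295.4, 176.6]]
```

View pics/end.png

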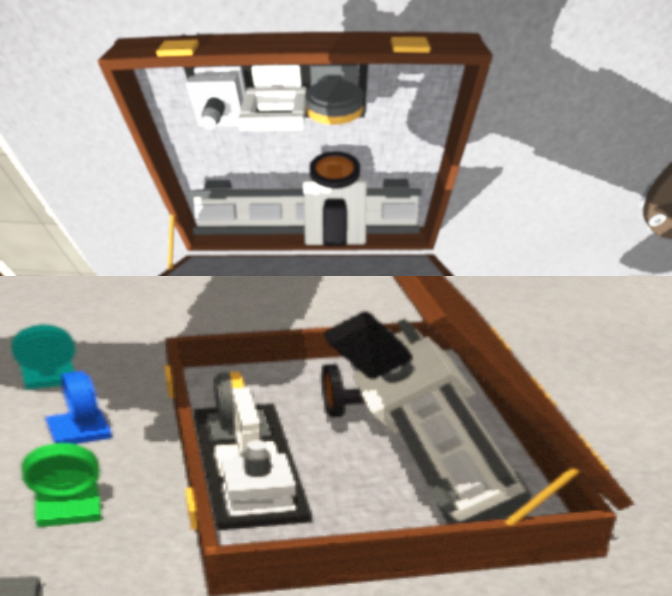

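The filter at (334,168) is squarely opposite the gold mirror at (334,100). The handle is down as it was when parked, and the optics and lid look untouched, so I'm handing in.

```bash
python3 -c "
from plant import close_job;print(close_job())"
```

```text
the job is handed in; nothing more can be done
None
```

I pulled the lock handle to its stop, slid the carriage to the 0.050 notch opposite the gold mirror and let the handle back in; position and pictures show it home. The lid and optics look undisturbed, and I handed in at about 11.5 s; no verdict was returned.

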